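Pull the fuse carrier from a handlamp's charging dock

TASK

The charging dock has stopped working and its fuse must be inspected. Lift the yellow handlamp off the dock by its handle and set it down gently, upright and wholly on the round cork mat, and let go of it; then pinch the two orange catches of the white fuse carrier together, draw the carrier straight up out of the dock and finish while still holding it level by both squeezed catches, at least 15 cm higher than it sat. Leave the things lying round the work where they are.

Things in the scene. Friction and masses are not known exactly. Their poses are not given: they have to be found in the camera images.
- dock: grey charging dock, fixed, 150 (x) x 120 (y) x 46 mm high; origin: centre of its underside. Two black cradle walls on its deck, x = +-36 to +-58 mm, y = +-38 mm, tops 96 mm above the table, carry the lamp; lips 5 mm higher keep its foot central. The fuse carrier sits between them in a central well, mouth 37 x 47 mm, with undercut ledges at the +-y sides and 1.5 mm play.
- lamp_grip (a point): centre of the straight black grip bar of the handlamp. The bar runs along x, is 86 mm long, 18 mm thick (y), 22 mm high (z), with 29 mm free under it; take it across y from above. It is 148 mm above the lamp's foot.
- handlamp: the yellow handlamp: 0.3 to 0.55 kg, round foot 100 mm across, 159 mm tall; same origin and axes as point lamp_foot. It stands loose on the dock's cradle walls, foot 96 mm above the table, turned up to 0.3 rad to the dock.
- lamp_foot (a point): centre of the underside of the handlamp; z is the lamp's upright axis
- cork_mat: round cork mat fixed on the table, 160 mm across, 4 mm thick; origin at the centre of its underside. It lies to the left or right of the dock.
- carrier_grip (a point): point midway between the outer faces of the fuse carrier's two orange catch pads, 28 mm above the dock's deck (74 mm above the table) while seated. The pads face +y and -y (the dock's y), are 18 mm wide (x), reach from 20 mm below this point to 12 mm above it, and are 49 mm apart over their outer faces at rest, 37 mm fully squeezed. The carrier's top is 19 mm above this point.
- catch_left (a joint): inward travel of the catch on the carrier's +y side: 0 m at rest, 0.006 m fully squeezed against its stop. Sprung: 1 N at first, 4 N fully in; grip with 15 to 40 N. A barb holds it under the dock's ledge until pressed by 3.5 mm (5 mm if the carrier stands to one side).
- catch_right (a joint): the same for the catch on the carrier's -y side
- fuse_carrier: white fuse carrier, about 0.1 kg, 34 x 44 mm at its foot, 85 mm tall; origin at the centre of its underside, z up; 8 mm above the table while seated. Once both catches are squeezed it is pulled straight up, 38 mm to be out of the well.
- marker: bystander: black marker pen, 136 mm long, lying between the dock and the mat
- black_tape: bystander: roll of black tape, 48 mm across, 18 mm high, on the right
- eraser: bystander: boxed eraser, 34 mm long, on the left
- file_tool: bystander: dark hand tool, 136 mm long, on the left
- green_lid: bystander: green jar lid, 82 mm across, at the back
Things that resemble listed ones, but are neither listed nor needed, are in the scene too. Of the things shaped like the handlamp, the yellow one is meant.

How it is judged:
By the outcome, as a careful person would: the job done as asked, in the order asked, and still so for the second after the job is handed in, while the arm keeps its last pose, push and grip.
It also fails if it takes over 54 s, if anything falls off the work surface, if the arm or the gripper's body presses on something with over 40 N, if the wrist force passes 120 N, or if a joint passes its speed limit or range.

ROBOT

A 6-joint arm with a two-finger parallel gripper is mounted at the origin on a cart in front of the work surface, level with it; the furniture and walls round the work are solid. World frame = base frame: x ahead of the robot, y to its left, z up, the work surface at z = 0. Lengths are in m, angles in rad, forces in N, time in s.
With the tool pointing down it reaches from about 0.3 to 0.875 m from the base axis. Payload 6.4 kg.
Tool frame: the origin (TCP) lies midway between the tips of the shut fingers; the grasp point (between the pads) lies 19 mm behind it; z points along the fingers, y is the line along which they close (so a half turn about z gives the same grasp; the last joint's range is limited). The gripper opens to 85 mm and grips with 20 to 120 N. Pads are 22 mm wide; open, the fingers measure 114 mm over their backs; the gripper's body (76 mm by 85 mm) begins 54 mm behind the grasp point. The pads swing forward as they close: fully open they stand 13 mm farther back than shut.
Start: joints at [-1.438, 0.181, 1.607, -0, 1.354, -0.206], TCP at [0.191, -0.542, 0.231] pointing down, gripper open.
Joint ranges: [-2.99, 2.99], [-0.89, 2.07], [0.3, 2.58], [-1.14, 4.28], [0, 2.63], [-3.12, 3.12]. Speed limits (rad/s): [2.57, 2.57, 3.01, 3.14, 3.14, 3.14].

INTERFACE

Orientations are given as a unit quaternion [w, x, y, z].
In Python, from bench import ctrl gives the robot as it stands. The module is installed in compiled form; this text tells all that it offers.
- The arm moves only by the tool move_arm, never from a script. Its argument "plan" is one flat list of numbers, 6 for each row, row after row: the shift along the world's x, y, z in units of 50 mm (1.0 is 50 mm), then the turn, a rotation vector about the world's x, y, z in rad. A call has 1 to 10 rows; each row is the pose to reach, as a shift and turn from the pose commanded when the call began; what a row does not reach only later rows make up. A row lasts 1/8 s, in which the tool goes at most 62.5 mm and 10.7 degrees, less where a joint would pass 70% of its speed; a pose out of reach is approached as far as the arm can. A call with a gripper value outside its range is refused whole. "grip" is the finger opening in mm, from 0 to 85.4, set as the call begins (left out, the last holds). The fingers move at their own pace and stop on an object; the grip force is fixed at half the most. Time passes only in rows, so rows that repeat a pose let the fingers close. It gives the time, the measured TCP pose, the force, the opening and the grip force at its end, in the units of the state.
- ctrl.get_obs(): the state, without advancing time (a new reading comes with each control period).
- ctrl.camera(name): name is "side" or "top" or "wrist"; returns a dict with "pixels" (480x640x3 uint8, red, green, blue), "fx", "fy", "cx", "cy" (pixels), "dist_coeffs" ([k1, k2, p1, p2, k3] as OpenCV has them; the pictures are not rectified), "origin" and "attitude" of the camera in the world. Camera axes: x right, y down, z forward; pixel columns grow to the right and rows downward; lengths in m; the calibration is good to about 2 mm. A picture is of the moment at which its call begins. There is no depth.
- ctrl.hand_in(): hands the job in; it is judged then, once.
The state is a dict: "time_s": time; "q": joint angles; "dq": joint speeds; "joint_efforts": joint torques, N m; "eef_pos": TCP position; "eef_rot": TCP orientation; "wrist_force": force on the tool from outside, world axes, zero at the start; "torque": the same for the moment, N m; "opening": opening from 0.0 (shut) to 1.0 (fully open); "grasp_force": force on a finger pad.
Only numpy, scipy, OpenCV 4.12 (cv2) and the standard library are available. Lean on these libraries where they do the work, as an engineer would, in place of code of your own. Each camera call takes 0.05 s, during which the arm holds its last target. There are 200 camera calls.

## Working session

There is one attempt and no reset: what is moved stays moved. The work goes in short steps, Python scripts to look and compute and a tool call to move; the robot and the scene stay as the last step left them, time stands still between calls to the robot, and variables do not carry over. Pictures are saved under pics/ and viewed, at most 10 in all, crops included, and the job is handed in when it is done.

Besides the shell and the picture viewer there is one more tool, called after "Request:" in YAML: its name, and indented under it one key for each argument. move_arm: Moves the arm, as the interface text tells. Its arguments: {"type":"object","properties":{"plan":{"type":"array"},"grip":{"type":"number"}},"required":["plan"]}

```bash
mkdir -p pics && cat > h.py <<'E'
import numpy as np, cv2
from scipy.spatial.transform import Rotation as R
from bench import ctrl
def cam(n,save=None):
    c=ctrl.camera(n); c['K']=np.array([[c['fx'],0,c['cx']],[0,c['fy'],c['cy']],[0,0,1.]])
    a=np.array(c['attitude'],float)
    c['R']=a if a.shape==(3,3) else R.from_quat(a,scalar_first=True).as_matrix()
    c['o']=np.array(c['origin']); c['d']=np.array(c['dist_coeffs'],float)
    if save: cv2.imwrite('pics/'+save,c['pixels'][:,:,::-1])
    return c
def ray(c,uv):
    p=cv2.undistortPoints(np.array(uv,float).reshape(-1,1,2),c['K'],c['d']).reshape(-1,2)
    return np.c_[p,np.ones(len(p))]@c['R'].T
def plane(c,uv,z):
    d=ray(c,uv); return c['o']+d*((z-c['o'][2])/d[:,2])[:,None]
def proj(c,P):
    Rt=c['R'].T; return cv2.projectPoints(np.array(P,float).reshape(-1,1,3),cv2.Rodrigues(Rt)[0],-Rt@c['o'],c['K'],c['d'])[0].reshape(-1,2)
E
python3 - <<'E'
from h import *
for n in('top','side'):
    c=cam(n,n+'0.png'); np.savez(n+'0.npz',pixels=c['pixels'],K=c['K'],R=c['R'],o=c['o'],d=c['d'])
    print(n,c['attitude'],c['o'],c['K'][0,0])
o=ctrl.get_obs(); print(o['time_s'],o['eef_pos'],o['eef_rot'],o['opening'])
E
```

```text
top [-0.03962767  0.71403653 -0.69843604  0.02772326] [ 0.43030348 -0.00970764  1.8096961 ] 617.345581984957
side [-0.5447456   0.83375742 -0.08118224  0.03886183] [ 0.40108336 -1.16001138  0.69103603] 512.1667507976667
0.1 [ 0.19105716 -0.54180458  0.23046423] [-8.08591235e-04  9.85687153e-01  1.68582861e-01  4.14465317e-05] 1.0011718938449115
```

View pics/top0.png

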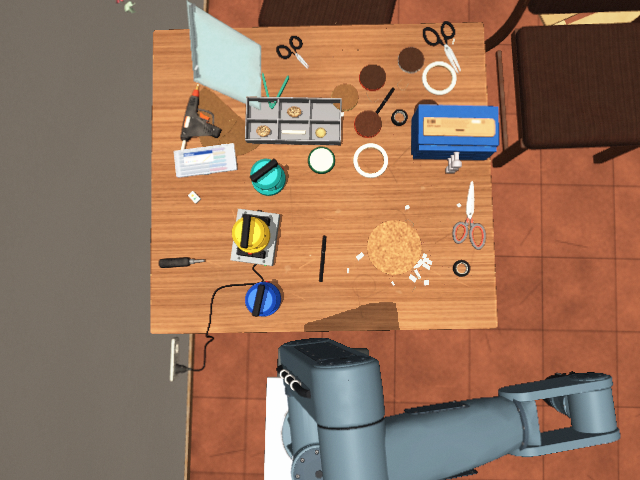

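View pics/side0.png

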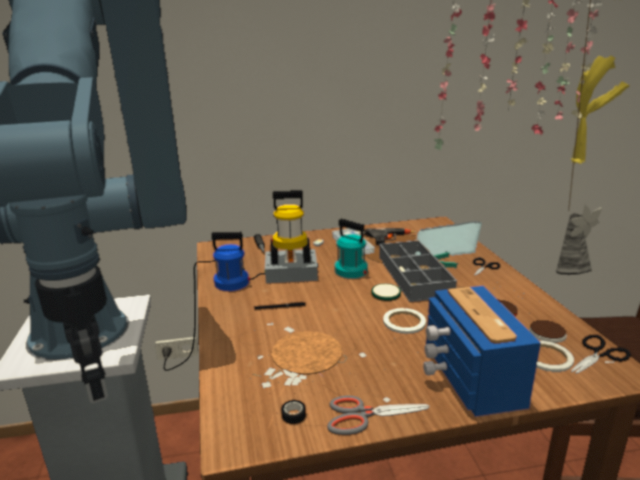

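Top view: three things are shaped like handlamps, yellow (251,234), blue (262,299) and teal (267,176). The yellow one fits: it is the right colour and it stands on the grey dock. The cork mat is at (394,247). I'll confirm the yellow lamp with one crop and measure it.

```bash
python3 - <<'E'
from h import *
c=dict(np.load('top0.npz')); s=dict(np.load('side0.npz'))
im=c['pixels']; hsv=cv2.cvtColor(im,cv2.COLOR_RGB2HSV); 
def big(m):
    n,l,st,ce=cv2.connectedComponentsWithStats(m.astype(np.uint8)); i=1+np.argmax(st[1:,4]); return l==i
def roi(m,x0,x1,y0,y1):
    o=np.zeros_like(m); o[y0:y1,x0:x1]=m[y0:y1,x0:x1]; return o
V=hsv[:,:,2];S=hsv[:,:,1];H=hsv[:,:,0]
bar=big(roi(V<60,225,275,205,265)); ys,xs=np.nonzero(bar)
r=cv2.minAreaRect(np.c_[xs,ys].astype(np.float32)); print('bar',r)
b=cv2.boxPoints(r); print(plane(c,b,.255)); m=plane(c,[r[0]],.255)[0]; print('bar ctr top',m)
# mat: differs from table
a=im[247,394],im[247,340]; print(a)
circ=cv2.HoughCircles(cv2.medianBlur(cv2.cvtColor(im,cv2.COLOR_RGB2GRAY),3)[200:295,345:445],cv2.HOUGH_GRADIENT,1,50,param1=80,param2=12,minRadius=23,maxRadius=32)
print('mat px',circ)
u=circ[0,0]; C=[u[0]+345,u[1]+200]; print('mat',plane(c,[C],.004),plane(c,[[C[0]+u[2],C[1]]],.004))
# dock
g=roi((S<45)&(V>90),225,285,200,270); g=big(g); ys,xs=np.nonzero(g); r=cv2.minAreaRect(np.c_[xs,ys].astype(np.float32)); print('dock',r); print(plane(c,cv2.boxPoints(r),.046),plane(c,[r[0]],.046))
y=big(roi((H>20)&(H<35)&(S>150),225,285,200,265)); ys,xs=np.nonzero(y); print('yellow',xs.min(),xs.max(),ys.min(),ys.max())
t=cv2.resize(im[195:275,210:300],None,fx=6,fy=6,interpolation=cv2.INTER_CUBIC)
t2=cv2.resize(s['pixels'][180:290,240:345],None,fx=4.36,fy=4.36,interpolation=cv2.INTER_CUBIC)[:480]
# combined
w=np.zeros((480,800,3),np.uint8); w[:,:400]=cv2.resize(t,(540,480))[:, 70:470]; w[:,400:]=t2[:480,30:430]
cv2.imwrite('pics/crop.png',w[:,:,::-1])
E
```

```text
bar ((255.16372680664062, 231.2899169921875), (26.667678833007812, 33.13145065307617), 4.236394882202148)
[[0.51307435 0.20865862 0.255     ]
 [0.59715149 0.20532299 0.255     ]
 [0.59354894 0.13752449 0.255     ]
 [0.50959493 0.1411934  0.255     ]]
bar ctr top [0.55323738 0.17315225 0.255     ]
(array([242, 180, 110], dtype=uint8), array([218, 146,  93], dtype=uint8))
mat px [[[49.5 46.5 27. ]]]
mat [[ 0.53728216 -0.20668994  0.004     ]] [[ 0.53898418 -0.2855318   0.004     ]]
dock ((254.54998779296875, 236.64999389648438), (42.00214385986328, 52.32590103149414), 8.13010311126709)
[[0.4870007  0.26714091 0.046     ]
 [0.63665288 0.25111175 0.046     ]
 [0.62194797 0.13053737 0.046     ]
 [0.47276499 0.14744589 0.046     ]] [[0.55430135 0.19900196 0.046     ]]
yellow 232 269 217 252
```

View pics/crop.png

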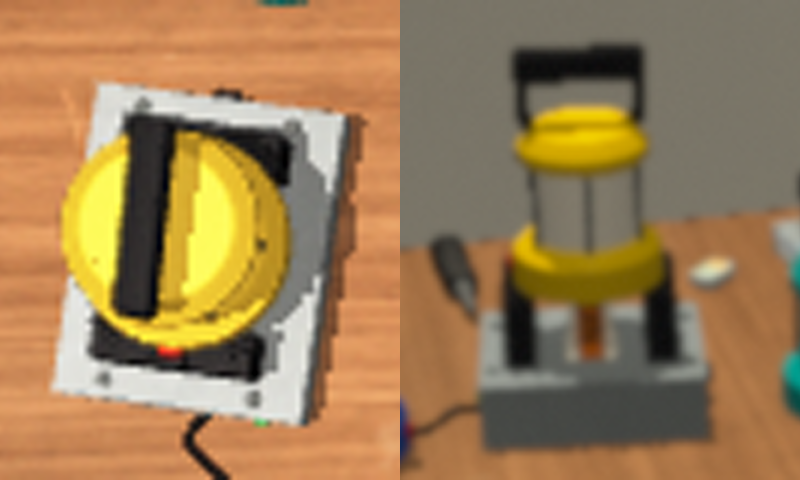

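```bash
python3 - <<'E'
from h import *
c=dict(np.load('top0.npz')); s=dict(np.load('side0.npz'))
V=c['pixels'].max(2).astype(int); pts=[];w=[]
for r in range(219,245):
    x=np.nonzero(V[r,226:246]<110)[0]+226
    pts.append((x.mean(),r)); w.append(len(x))
print(w)
P=plane(c,pts,.244); k=np.polyfit(P[:,0],P[:,1],1); print('yaw',np.arctan(k[0]),np.abs(np.polyval(k,P[:,0])-P[:,1]).max())
e=plane(c,[[ (152+70)/6+210,195+116.5/6],[(133+70)/6+210,195+314/6]],.244); print(e,np.linalg.norm(e[0]-e[1]))
x=e[:,0].mean(); print('bar ctr',x,np.polyval(k,x))
# side check: bar box, search dark
Vs=s['pixels'].max(2).astype(int); m=(Vs[186:201,265:312]<60); ys,xs=np.nonzero(m); print('side px',xs.mean()+265,ys.mean()+186, xs.min()+265,xs.max()+265,ys.min()+186,ys.max()+186)
print('proj',proj(s,[[x,np.polyval(k,x),.244]]))
E
```

```text
[3, 3, 3, 3, 3, 3, 3, 3, 3, 3, 4, 4, 4, 4, 4, 4, 4, 4, 4, 5, 5, 5, 5, 5, 5, 5]
yaw -0.016009488235320436 0.0006836338900566841
[[0.59691717 0.19676438 0.244     ]
 [0.51254823 0.20201862 0.244     ]] 0.08453239463625344
bar ctr 0.5547327019726858 0.20406536231117897
side px 287.0485436893204 194.64563106796118 273 301 191 200
proj [[287.91545068 194.60900143]]
```

```bash
python3 - <<'E'
from h import *
c=dict(np.load('top0.npz')); s=dict(np.load('side0.npz'))
V=c['pixels'].max(2).astype(int); pts=[];w=[]
for r in range(219,245):
    x=np.nonzero(V[r,226:254]<110)[0]+226
    pts.append((x.mean(),r)); w.append(len(x))
print(w)
P=plane(c,pts,.244); k=np.polyfit(P[:,0],P[:,1],1); print('yaw',np.arctan(k[0]),np.abs(np.polyval(k,P[:,0])-P[:,1]).max())
x=.5547; b=[x,np.polyval(k,x),.244]; print('bar ctr',b,'proj',proj(s,[b]))
q=ctrl.get_obs(); M=R.from_quat(q['eef_rot'],scalar_first=True).as_matrix(); print(M.round(3), q['eef_pos'], 'tool y yaw',np.arctan2(M[1,1],M[0,1]))
E
```

```text
[8, 8, 8, 7, 7, 7, 7, 7, 7, 7, 8, 8, 8, 7, 7, 7, 7, 7, 7, 8, 8, 8, 7, 7, 7, 7]
yaw -0.07172037259439479 0.0008721699539230021
bar ctr [0.5547, np.float64(0.19954813389537215), 0.244] proj [[288.10937945 195.10208918]]
[[ 0.943  0.332 -0.   ]
 [ 0.332 -0.943  0.002]
 [ 0.    -0.002 -1.   ]] [ 0.19105716 -0.54180458  0.23046423] tool y yaw -1.232012383470661
```

Request:
move_arm:
  plan: [0.2, 0.4, 0.4, 0, 0, -0.02, 0.6, 1.2, 0.8, 0, 0, -0.05, 1.0, 2.0, 1.2, 0, 0, -0.08, 1.4, 2.9, 1.6, 0, 0, -0.11, 1.8, 3.7, 2, 0, 0, -0.14, 2.2, 4.5, 2.2, 0, 0, -0.17, 2.6, 5.3, 2.2, 0, 0, -0.2, 3.0, 6.1, 2.2, 0, 0, -0.23, 3.4, 6.9, 2.2, 0, 0, -0.26, 3.8, 7.7, 2.2, 0, 0, -0.29]
  grip: 85

```text
time_s: 1.35
eef_pos: [0.3814, -0.1558, 0.3411]
eef_rot: [-0.0, 1.0, 0.024, -0.0]
wrist_force: [-0.2, -0.3, -0.8]
opening: 0.996
grasp_force: 0.0
```

Request:
move_arm:
  plan: [0.4, 0.8, 0, 0, 0, -0.03, 0.8, 1.6, 0, 0, 0, -0.06, 1.2, 2.4, 0, 0, 0, -0.09, 1.6, 3.3, 0, 0, 0, -0.12, 2.0, 4.1, 0, 0, 0, -0.12, 2.4, 5.0, 0, 0, 0, -0.12, 2.8, 5.8, 0, 0, 0, -0.12, 3.2, 6.5, 0, 0, 0, -0.12, 3.4, 7.0, 0, 0, 0, -0.12, 3.47, 7.13, 0, 0, 0, -0.12]

```text
time_s: 2.6
eef_pos: [0.5545, 0.2004, 0.3404]
eef_rot: [0.0, 0.999, -0.035, -0.001]
wrist_force: [0.2, -0.6, -0.1]
opening: 0.992
grasp_force: 0.0
```

```bash
python3 - <<'E'
from h import *
c=cam('wrist','w1.png'); np.savez('w1.npz',pixels=c['pixels'],K=c['K'],R=c['R'],o=c['o'],d=c['d'])
q=ctrl.get_obs(); M=R.from_quat(q['eef_rot'],scalar_first=True).as_matrix(); print(q['eef_pos'],np.arctan2(M[1,1],M[0,1]),q['time_s'],q['opening'],c['o'])
print(proj(c,[[.5547,.1995,.244],[.5547+.043,.1995-.003,.255],[.5547-.043,.1995+.003,.255]]))
E
```

```text
[0.5546267  0.20024042 0.3404681 ] -1.6405732285048944 2.65 0.9930007480691269 [0.63691098 0.19335621 0.4831821 ]
[[318.05333427 239.56062768]
 [317.99431207 182.59987045]
 [318.05942692 300.03236091]]
```

View pics/w1.png

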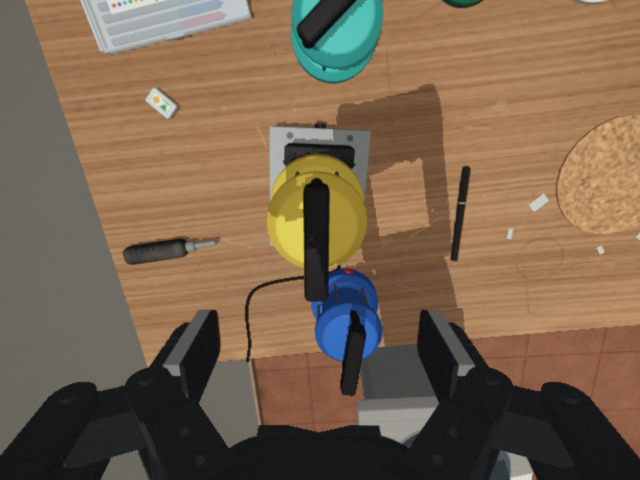

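The wrist view shows the yellow lamp's black bar from (316,180) to (316,300), within 2 px of the prediction and centred between the fingers. I'll go down and close.

Request:
move_arm:
  plan: [0, 0, -0.6, 0, 0, 0, 0, 0, -1.2, 0, 0, 0, 0, 0, -1.8, 0, 0, 0, 0, 0, -2.15, 0, 0, 0, 0, 0, -2.33, 0, 0, 0, 0, 0, -2.33, 0, 0, 0]

```text
time_s: 3.4
eef_pos: [0.5547, 0.1989, 0.2249]
eef_rot: [0.0, 0.999, -0.036, -0.0]
wrist_force: [0.6, -0.0, 0.9]
opening: 0.999
grasp_force: 0.0
```

Request:
move_arm:
  plan: [0, 0, 0, 0, 0, 0, 0, 0, 0, 0, 0, 0, 0, 0, 0, 0, 0, 0, 0, 0, 0, 0, 0, 0, 0, 0, 0, 0, 0, 0, 0, 0, 0, 0, 0, 0, 0, 0, 0, 0, 0, 0, 0, 0, 0, 0, 0, 0]
  grip: 5

```text
time_s: 4.4
eef_pos: [0.5549, 0.1993, 0.2251]
eef_rot: [-0.0, 0.999, -0.036, 0.0]
wrist_force: [1.1, 1.0, 2.9]
opening: 0.197
grasp_force: 59.5
```

Request:
move_arm:
  plan: [0, 0, 0.1, 0, 0, 0, 0, 0, 0.3, 0, 0, 0, 0, 0, 0.5, 0, 0, 0, 0, 0, 0.7, 0, 0, 0, 0, 0, 0.9, 0, 0, 0, 0, 0, 0.9, 0, 0, 0, 0, 0, 0.9, 0, 0, 0]

```text
time_s: 5.28
eef_pos: [0.5545, 0.1991, 0.2695]
eef_rot: [0.0, 0.999, -0.036, -0.0]
wrist_force: [-0.1, -0.3, -3.8]
opening: 0.198
grasp_force: 58.8
```

```bash
python3 - <<'E'
from h import *
q=ctrl.get_obs(); print(q['wrist_force'],q['torque'],q['eef_pos'],q['opening'])
c=cam('side'); im=c['pixels'];hsv=cv2.cvtColor(im,cv2.COLOR_RGB2HSV)
def foot(z):
  p=proj(c,[[.555,.2,z]])[0]; return p
print('expected foot',foot(.141),'seat',foot(.096))
m=(hsv[:,:,0]>20)&(hsv[:,:,0]<33)&(hsv[:,:,1]>170)
m[:,:250]=0;m[:,330:]=0;m[:120]=0;m[290:]=0
ys,xs=np.nonzero(m);print(xs.min(),xs.max(),ys.min(),ys.max())
lo=ys>ys.max()-25; hi=ys<ys.min()+15; print(xs[lo].mean(),xs[hi].mean())
E
```

```text
[-0.14957658 -0.31819268 -3.75563692] [ 0.04339691  0.0085723  -0.01758498] [0.55445597 0.19914392 0.26954686] 0.19769121803694306
expected foot [289.85268565 229.24589543] seat [290.54629317 243.58618176]
272 305 190 234
288.3952879581152 287.1108033240997
```

Request:
move_arm:
  plan: [0, -0.3, 0, 0, 0, 0, 0, -0.8, 0, 0, 0, 0, -0.1, -1.4, 0, 0, 0, 0, -0.1, -2.0, 0, 0, 0, 0, -0.15, -2.6, 0, 0, 0, 0, -0.15, -3.2, 0, 0, 0, 0, -0.2, -3.8, 0, 0, 0, 0, -0.2, -4.4, 0, 0, 0, 0, -0.2, -5.0, 0, 0, 0, 0, -0.25, -5.6, 0, 0, 0, 0]

```text
time_s: 6.58
eef_pos: [0.5416, -0.0827, 0.2695]
eef_rot: [0.0, 0.999, -0.036, -0.0]
wrist_force: [0.1, 0.6, -3.4]
opening: 0.205
grasp_force: 58.8
```

Request:
move_arm:
  plan: [0, -0.6, 0, 0, 0, 0, 0, -1.2, 0, 0, 0, 0, 0, -1.7, 0, 0, 0, 0, -0.1, -2.1, 0, 0, 0, 0, -0.1, -2.4, 0, 0, 0, 0, -0.1, -2.52, 0, 0, 0, 0, -0.1, -2.52, 0, 0, 0, 0, -0.1, -2.52, 0, 0, 0, 0]

```text
time_s: 7.58
eef_pos: [0.5372, -0.2061, 0.2697]
eef_rot: [-0.0, 0.999, -0.035, -0.0]
wrist_force: [0.4, 0.4, -4.1]
opening: 0.202
grasp_force: 58.8
```

```bash
python3 - <<'E'
from h import *
q=ctrl.get_obs(); print(q['wrist_force'],q['torque'],q['eef_pos'],q['opening'])
c=cam('side','s2.png'); print(proj(c,[[.537,-.207,.004],[.537,-.207,.141],[.457,-.207,.004],[.617,-.207,.004]]))
E
```

```text
[ 0.38379519  0.36960273 -4.07862683] [ 0.01504302 -0.01234854  0.01426456] [ 0.53721747 -0.20607875  0.26974298] 0.2023040334075366
[[308.14057646 351.96933281]
 [306.20997106 299.02229988]
 [272.82061245 356.46370237]
 [342.71118984 347.58854255]]
```

View pics/s2.png

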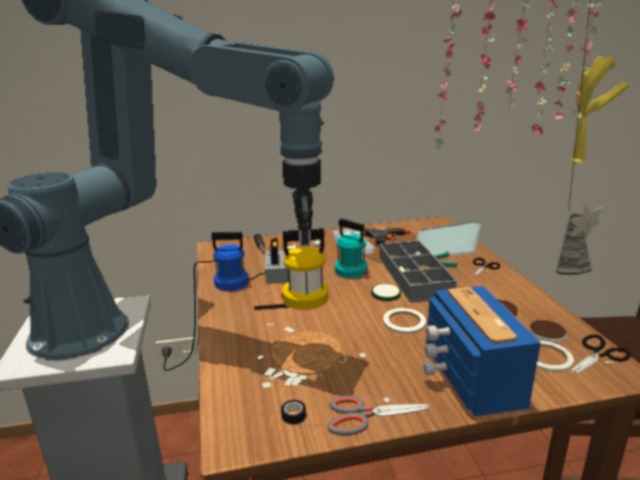

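Side view: the yellow lamp hangs upright with its foot at (305,299), above the mat at (308,352). I'll lower it, slowly at the end.

Request:
move_arm:
  plan: [0, 0, -0.3, 0, 0, 0, 0, 0, -0.8, 0, 0, 0, 0, 0, -1.3, 0, 0, 0, 0, 0, -1.8, 0, 0, 0, 0, 0, -2.2, 0, 0, 0, 0, 0, -2.4, 0, 0, 0, 0, 0, -2.5, 0, 0, 0, 0, 0, -2.58, 0, 0, 0, 0, 0, -2.63, 0, 0, 0, 0, 0, -2.63, 0, 0, 0]

```text
time_s: 8.88
eef_pos: [0.5372, -0.2069, 0.1386]
eef_rot: [0.0, 0.999, -0.036, 0.0]
wrist_force: [-0.6, 0.4, -3.8]
opening: 0.202
grasp_force: 58.8
```

Request:
move_arm:
  plan: [0, 0, -0.02, 0, 0, 0, 0, 0, -0.04, 0, 0, 0, 0, 0, -0.06, 0, 0, 0, 0, 0, -0.07, 0, 0, 0, 0, 0, -0.08, 0, 0, 0, 0, 0, -0.08, 0, 0, 0]

```text
time_s: 9.62
eef_pos: [0.5371, -0.2068, 0.1342]
eef_rot: [-0.0, 0.999, -0.036, -0.0]
wrist_force: [-0.9, -1.5, -4.0]
opening: 0.2
grasp_force: 58.8
```

Request:
move_arm:
  plan: [0, 0, -0.01, 0, 0, 0, 0, 0, -0.02, 0, 0, 0, 0, 0, -0.03, 0, 0, 0, 0, 0, -0.03, 0, 0, 0]

```text
time_s: 10.12
eef_pos: [0.5374, -0.2068, 0.1333]
eef_rot: [0.0, 0.999, -0.036, 0.0]
wrist_force: [-0.6, 0.9, 1.3]
opening: 0.203
grasp_force: 59.5
```

Contact: the force went from -4 N to +1.3 N. I'll release and rise.

Request:
move_arm:
  plan: [0, 0, 0, 0, 0, 0, 0, 0, 0, 0, 0, 0, 0, 0, 0, 0, 0, 0, 0, 0, 0, 0, 0, 0, 0, 0, 0, 0, 0, 0, 0, 0, 0, 0, 0, 0]
  grip: 85

```text
time_s: 10.88
eef_pos: [0.5371, -0.2068, 0.1328]
eef_rot: [-0.0, 0.999, -0.036, -0.0]
wrist_force: [-0.3, -0.1, -0.4]
opening: 0.994
grasp_force: 0.0
```

Request:
move_arm:
  plan: [0, 0, 0.2, 0, 0, 0, 0, 0, 0.6, 0, 0, 0, 0, 0, 1.2, 0, 0, 0, 0, 0, 1.8, 0, 0, 0, 0, 0, 2.3, 0, 0, 0, 0, 0, 2.6, 0, 0, 0, 0, 1.0, 2.6, 0, 0, 0, 0, 2.0, 2.6, 0, 0, 0, 0, 2.6, 2.6, 0, 0, 0, 0, 2.6, 2.6, 0, 0, 0]

```text
time_s: 12.12
eef_pos: [0.5369, -0.0748, 0.2628]
eef_rot: [-0.0, 0.999, -0.034, -0.0]
wrist_force: [-1.1, -0.1, -0.4]
opening: 0.993
grasp_force: 0.0
```

```bash
python3 - <<'E'
from h import *
q=ctrl.get_obs(); print(q['wrist_force'],q['eef_pos'],q['time_s'])
c=cam('top','t3.png'); np.savez('t3.npz',pixels=c['pixels'],K=c['K'],R=c['R'],o=c['o'],d=c['d'])
s=cam('side','s3.png');np.savez('s3.npz',pixels=s['pixels'],K=s['K'],R=s['R'],o=s['o'],d=s['d'])
t=c['pixels'][200:270,225:295]; t2=s['pixels'][225:295,255:325]; t3=c['pixels'][200:290,340:440];t4=s['pixels'][260:380,245:365]
f=lambda a,w:cv2.resize(a,w,interpolation=cv2.INTER_CUBIC)
w=np.vstack([np.hstack([f(t,(400,350)),f(t2,(400,350))]),np.hstack([f(t3,(400,250)),f(t4,(400,250))])])
cv2.imwrite('pics/crop3.png',w[:,:,::-1])
E
```

```text
[-1.06942887 -0.0817251  -0.35128289] [ 0.53688552 -0.07478693  0.26281113] 12.125
```

View pics/crop3.png

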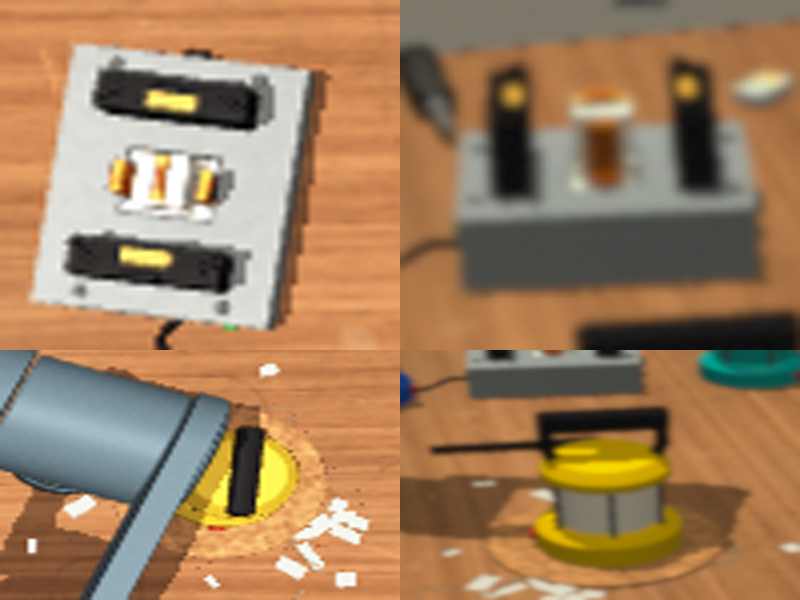

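The lamp stands upright and wholly on the mat (lower crops), and it is released. The carrier sits in the dock, its orange pads at about (246,236) and (261,237) in the top view. I'll move above it and measure with the wrist camera.

Request:
move_arm:
  plan: [0, 0.5, 0, 0, 0, 0, 0.1, 1.2, 0, 0, 0, -0.02, 0.2, 2, 0, 0, 0, -0.04, 0.3, 2.8, 0, 0, 0, -0.04, 0.35, 3.6, 0, 0, 0, -0.04, 0.35, 4.4, -0.2, 0, 0, -0.04, 0.35, 5, -0.5, 0, 0, -0.04, 0.35, 5.4, -0.8, 0, 0, -0.04, 0.35, 5.48, -0.8, 0, 0, -0.04, 0.35, 5.48, -0.8, 0, 0, -0.04]

```text
time_s: 13.48
eef_pos: [0.5551, 0.1963, 0.223]
eef_rot: [0.0, 0.998, -0.056, 0.0]
wrist_force: [0.3, 0.0, 0.5]
opening: 0.995
grasp_force: 0.0
```

```bash
python3 - <<'E'
from h import *
q=ctrl.get_obs(); M=R.from_quat(q['eef_rot'],scalar_first=True).as_matrix(); print(q['eef_pos'],np.arctan2(M[1,1],M[0,1]),q['time_s'])
c=cam('wrist','w4.png'); np.savez('w4.npz',pixels=c['pixels'],K=c['K'],R=c['R'],o=c['o'],d=c['d']); print(c['o'])
D=np.array([.5543,.199]); a=-.114; rx=np.array([np.cos(a),np.sin(a)]); ry=np.array([-np.sin(a),np.cos(a)])
print(proj(c,[[*(D+i*rx*.009+j*ry*.0245),.086] for i in(-1,1) for j in(-1,1)]))
E
```

```text
[0.55510697 0.19634799 0.22302706] -1.6826271466887737 13.475
[0.63691002 0.18574236 0.36600879]
[[342.9708752  235.83612289]
 [284.8183234  235.73372097]
 [343.50956819 215.1398664 ]
 [284.16874684 215.03223751]]
```

View pics/w4.png

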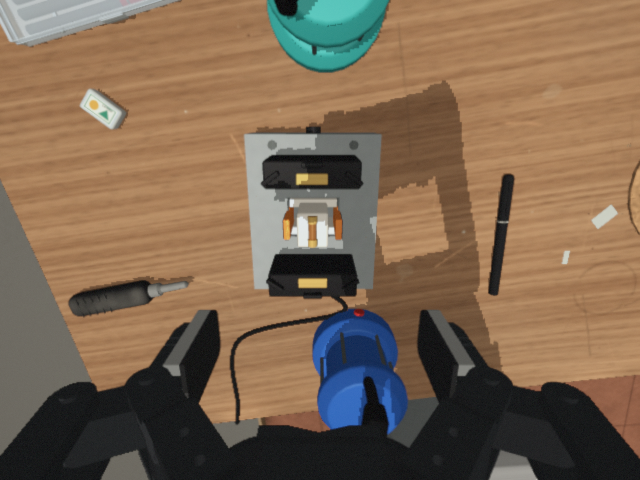

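Wrist view: the carrier is at (313,225), its outer pad faces at about columns 284 and 342, agreeing with the prediction. Now the exact edges.

```bash
python3 - <<'E'
from h import *
from scipy.optimize import minimize
c=dict(np.load('w4.npz')); t=dict(np.load('t3.npz'))
a=-.114
def loc(P): return np.array([P[0]-.5543,P[1]-.199])@np.array([[np.cos(a),-np.sin(a)],[np.sin(a),np.cos(a)]])
def orange(c,x0,x1,y0,y1):
    h=cv2.cvtColor(c['pixels'],cv2.COLOR_RGB2HSV); m=(h[:,:,0]<22)&(h[:,:,0]>5)&(h[:,:,1]>150); o=np.zeros(m.shape,np.uint8); o[y0:y1,x0:x1]=m[y0:y1,x0:x1]
    n,l,st,ce=cv2.connectedComponentsWithStats(o); return [tuple(map(int,s)) for s in st[1:] if s[4]>8]
print(orange(c,275,355,195,250)); print(orange(t,235,275,228,246))
for u in orange(c,275,355,195,250):
    for e in((u[0]-.5,u[1]-.5),(u[0]+u[2]-.5,u[1]+u[3]-.5)): print('w',e,loc(plane(c,[e],.086)[0]).round(4))
for u in orange(t,235,275,228,246):
    for e in((u[0]-.5,u[1]-.5),(u[0]+u[2]-.5,u[1]+u[3]-.5)): print('t',e,loc(plane(t,[e],.086)[0]).round(4),loc(plane(t,[e],.054)[0]).round(4))
# dock deck edges in wrist view (z=.046)
h=cv2.cvtColor(c['pixels'],cv2.COLOR_RGB2HSV)
for r in(210,225,240,):
    x=np.nonzero((h[r,230:400,1]<50)&(h[r,230:400,2]>70))[0]+230
    P=plane(c,[[x.min()-.5,r],[x.max()+.5,r]],.046); print('dock',x.min(),x.max(),[loc(p).round(4) for p in P])
E
```

```text
[(333, 207, 9, 32, 213), (283, 208, 11, 31, 221), (309, 225, 7, 16, 70)]
[(245, 232, 3, 7, 14)]
w (332.5, 206.5) [ 0.0163 -0.0153]
w (341.5, 238.5) [-0.0114 -0.0233]
w (282.5, 207.5) [0.0154 0.0257]
w (293.5, 238.5) [-0.0114  0.0172]
w (308.5, 224.5) [0.0009 0.0045]
w (315.5, 240.5) [-0.0132 -0.0013]
t (244.5, 231.5) [0.0083 0.0251] [0.0103 0.0297]
t (247.5, 238.5) [-0.0101  0.0139] [-0.0084  0.0182]
dock 249 376 [array([0.0031, 0.0618]), array([ 0.0034, -0.0583])]
dock 250 375 [array([-0.0115,  0.0618]), array([-0.0113, -0.0582])]
dock 251 375 [array([-0.0266,  0.0618]), array([-0.0264, -0.059 ])]
```

Request:
move_arm:
  plan: [-0.02, 0.04, -0.4, 0, 0, 0, -0.04, 0.08, -0.9, 0, 0, 0, -0.04, 0.08, -1.5, 0, 0, 0, -0.04, 0.08, -2.1, 0, 0, 0, -0.04, 0.08, -2.6, 0, 0, 0, -0.04, 0.08, -3.0, 0, 0, 0, -0.04, 0.08, -3.2, 0, 0, 0, -0.04, 0.08, -3.32, 0, 0, 0, -0.04, 0.08, -3.4, 0, 0, 0, -0.04, 0.08, -3.4, 0, 0, 0]

```text
time_s: 14.78
eef_pos: [0.5528, 0.2013, 0.0531]
eef_rot: [-0.0, 0.998, -0.056, 0.0]
wrist_force: [0.7, 0.3, 0.8]
opening: 0.992
grasp_force: 0.0
```

Request:
move_arm:
  plan: [0, 0, 0, 0, 0, 0, 0, 0, 0, 0, 0, 0, 0, 0, 0, 0, 0, 0, 0, 0, 0, 0, 0, 0, 0, 0, 0, 0, 0, 0]
  grip: 50

```text
time_s: 15.4
eef_pos: [0.5528, 0.2013, 0.053]
eef_rot: [-0.0, 0.998, -0.056, 0.0]
wrist_force: [-0.3, 1.3, 2.0]
opening: 0.583
grasp_force: 0.5
```

```bash
python3 - <<'E'
from h import *
c=cam('wrist'); w=cv2.resize(c['pixels'][120:480,120:520],(660,594)); cv2.imwrite('pics/w5.png',w[:,:,::-1]); q=ctrl.get_obs(); print(q['eef_pos'],q['wrist_force'],q['opening']*85.4)
E
```

```text
[0.55274817 0.20127576 0.05290862] [0.31462129 1.54089811 1.22994199] 50.11963089605498
```

View pics/w5.png

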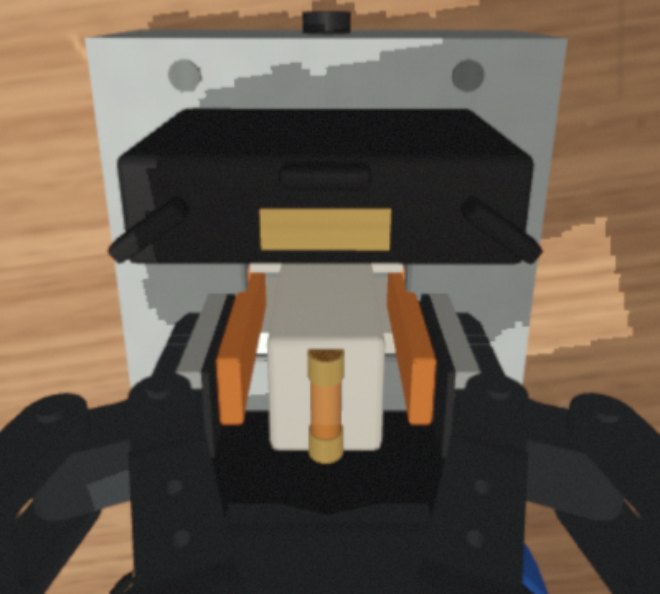

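The left finger just touches, with about 1 mm of gap on the right. I'll check the fore-aft (x) alignment numerically from this view.

```bash
python3 - <<'E'
from h import *
c=cam('wrist'); p=np.array(ctrl.get_obs()['eef_pos']); a=-.112
rx=np.array([np.cos(a),np.sin(a),0]); ry=np.array([-np.sin(a),np.cos(a),0])
S=lambda P:((proj(c,P)-[120,120])*1.65).round(1).tolist()
print('orange corners at tcp xy, z=.086 (x-,x+) and z=.054 x+ :',S([p*[1,1,0]+rx*x+ry*.0245+[0,0,z] for x,z in((-.009,.086),(.009,.086),(.009,.054))]))
print('finger edge',S([p*[1,1,0]+rx*.011+ry*.025+[0,0,z] for z in(.053,.058,.075,.086,.095)]))
print('dock +x edge at z.046', S([[.5543+.075*.9935+.001*0,.199-.075*.114,.046]]), 'cradle top +x outer/inner lip', S([np.array([.5543,.199,.096])+rx*.058,np.array([.5543,.199,.096])+rx*.036]))
m=lambda r:((np.array([[325.,r]])/1.65)+120)
P=plane(c,m(357),.086)[0],plane(c,m(423),.086)[0]; print('orange x edges rel tcp',[(q-p)@rx for q in P])
P=plane(c,m(38),.046)[0]; print('dock edge rel tcp',(P-p)@rx)
E
```

```text
orange corners at tcp xy, z=.086 (x-,x+) and z=.054 x+ : [[215.3, 418.1], [210.4, 350.8], [233.0, 283.3]]
finger edge [[231.4, 275.1], [228.4, 283.6], [216.7, 316.8], [207.5, 342.9], [198.8, 367.7]]
dock +x edge at z.046 [[331.4, 23.2]] cradle top +x outer/inner lip [[331.7, 135.5], [331.4, 249.8]]
orange x edges rel tcp [np.float64(0.0073808418703867566), np.float64(-0.0103947630147204)]
dock edge rel tcp 0.0732771340734459
```

Request:
move_arm:
  plan: [-0.015, 0.01, 0, 0, 0, 0, -0.03, 0.016, 0, 0, 0, 0, -0.03, 0.016, 0, 0, 0, 0]

```text
time_s: 15.88
eef_pos: [0.5508, 0.2019, 0.0526]
eef_rot: [0.0, 0.998, -0.056, -0.0]
wrist_force: [0.5, -0.5, 0.0]
opening: 0.586
grasp_force: 0.0
```

Request:
move_arm:
  plan: [0, 0, 0, 0, 0, 0, 0, 0, 0, 0, 0, 0, 0, 0, 0, 0, 0, 0]
  grip: 44

```text
time_s: 16.25
eef_pos: [0.5511, 0.202, 0.0529]
eef_rot: [-0.0, 0.998, -0.056, -0.0]
wrist_force: [-0.9, 1.5, 1.9]
opening: 0.513
grasp_force: 2.2
```

Request:
move_arm:
  plan: [0, 0, 0, 0, 0, 0, 0, 0, 0, 0, 0, 0, 0, 0, 0, 0, 0, 0, 0, 0, 0, 0, 0, 0]
  grip: 38

```text
time_s: 16.75
eef_pos: [0.5513, 0.202, 0.0531]
eef_rot: [-0.0, 0.998, -0.056, 0.0]
wrist_force: [-1.6, 1.3, 5.1]
opening: 0.441
grasp_force: 3.7
```

Request:
move_arm:
  plan: [0, 0, 0, 0, 0, 0, 0, 0, 0, 0, 0, 0, 0, 0, 0, 0, 0, 0]
  grip: 36.5

```text
time_s: 17.12
eef_pos: [0.5514, 0.2021, 0.0532]
eef_rot: [-0.0, 0.998, -0.056, 0.0]
wrist_force: [-1.5, 1.1, 6.0]
opening: 0.428
grasp_force: 5.0
```

Request:
move_arm:
  plan: [0, 0, 0, 0, 0, 0, 0, 0, 0, 0, 0, 0, 0, 0, 0, 0, 0, 0]
  grip: 35.5

```text
time_s: 17.5
eef_pos: [0.5514, 0.2021, 0.0534]
eef_rot: [-0.0, 0.998, -0.056, 0.0]
wrist_force: [-2.0, -0.3, 7.1]
opening: 0.421
grasp_force: 11.8
```

Request:
move_arm:
  plan: [0, 0, 0, 0, 0, 0, 0, 0, 0, 0, 0, 0, 0, 0, 0, 0, 0, 0]
  grip: 34.3

```text
time_s: 17.88
eef_pos: [0.5515, 0.2021, 0.0536]
eef_rot: [-0.0, 0.998, -0.056, 0.0]
wrist_force: [-4.1, 0.1, 8.9]
opening: 0.405
grasp_force: 19.9
```

Request:
move_arm:
  plan: [0, 0, 0, 0, 0, 0, 0, 0, 0, 0, 0, 0, 0, 0, 0, 0, 0, 0]
  grip: 33.5

```text
time_s: 18.25
eef_pos: [0.5515, 0.2021, 0.0538]
eef_rot: [-0.0, 0.998, -0.056, 0.0]
wrist_force: [-4.2, -0.1, 9.1]
opening: 0.4
grasp_force: 25.4
```

Request:
move_arm:
  plan: [0, 0, 0.03, 0, 0, 0, 0, 0, 0.06, 0, 0, 0, 0, 0, 0.1, 0, 0, 0, 0, 0, 0.14, 0, 0, 0, 0, 0, 0.14, 0, 0, 0]

```text
time_s: 18.88
eef_pos: [0.5513, 0.202, 0.0599]
eef_rot: [-0.0, 0.998, -0.056, 0.0]
wrist_force: [0.4, -0.6, -1.2]
opening: 0.398
grasp_force: 24.1
```

Only about 1 N on the wrist, so the carrier is lifting freely. I'll continue straight up.

Request:
move_arm:
  plan: [0, 0, 0.08, 0, 0, 0, 0, 0, 0.18, 0, 0, 0, 0, 0, 0.28, 0, 0, 0, 0, 0, 0.38, 0, 0, 0, 0, 0, 0.48, 0, 0, 0, 0, 0, 0.58, 0, 0, 0, 0, 0, 0.68, 0, 0, 0, 0, 0, 0.8, 0, 0, 0, 0, 0, 0.95, 0, 0, 0, 0, 0, 1.1, 0, 0, 0]

```text
time_s: 20.12
eef_pos: [0.5512, 0.202, 0.1154]
eef_rot: [-0.0, 0.998, -0.056, 0.0]
wrist_force: [0.3, 0.5, -0.9]
opening: 0.395
grasp_force: 24.1
```

Request:
move_arm:
  plan: [0, 0, 0.2, 0, 0, 0, 0, 0, 0.5, 0, 0, 0, 0, 0, 0.9, 0, 0, 0, 0, 0, 1.3, 0, 0, 0, 0, 0, 1.7, 0, 0, 0, 0, 0, 2.1, 0, 0, 0, 0, 0, 2.4, 0, 0, 0, 0, 0, 2.5, 0, 0, 0, 0, 0, 2.5, 0, 0, 0, 0, 0, 2.5, 0, 0, 0]

```text
time_s: 21.38
eef_pos: [0.5506, 0.2019, 0.2388]
eef_rot: [0.0, 0.998, -0.056, -0.001]
wrist_force: [-0.1, -0.2, -1.2]
opening: 0.397
grasp_force: 24.1
```

```bash
python3 - <<'E'
from h import *
q=ctrl.get_obs(); print(q['eef_pos'],q['wrist_force'],q['torque'],q['opening'],q['grasp_force'],q['time_s'])
c=cam('wrist'); s=cam('side')
p=proj(s,[[.551,.202,.23]])[0].astype(int); print(p)
a=cv2.resize(c['pixels'][120:480,120:520],(440,396)); b=cv2.resize(s['pixels'][p[1]-60:p[1]+80,p[0]-60:p[0]+60],(340,396),interpolation=cv2.INTER_CUBIC)
cv2.imwrite('pics/f.png',np.hstack([a,b])[:,:,::-1])
E
```

```text
[0.55059    0.20187019 0.23879059] [-0.14480116 -0.15658266 -1.15847769] [ 0.0069792  -0.01827273 -0.03518918] 0.3967745572674956 24.13866698741913 21.375
[286 199]
```

View pics/f.png

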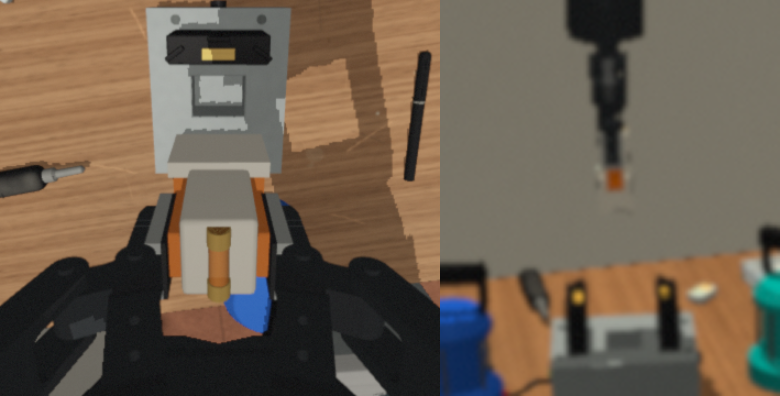

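The carrier is held level by both squeezed catches (grip 24 N), about 18 cm above its seat. The well is empty and the lamp is on the mat. Handing in.

```bash
python3 -c "
from bench import ctrl
print(ctrl.hand_in())"
```

```text
the job is handed in; nothing more can be done
None
```

The yellow handlamp stands upright and released on the cork mat. The fuse carrier is out of the dock, held level by both squeezed catches about 18 cm above its seat, and the job was handed in at about 21 s of the 54 s allowed; no verdict was returned.

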